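# Close a heel mould and hold it shut

### The job

The scraper that cleaned the heel mould still lies across its open lower half: put it away first, slid blade first into the empty wide slot of the wooden tool block until its handle is up against the block, and let go of it. Then take the mould's loose upper half by its bar, set it the right way round on the lower half's two dowels, and press it down against the sprung pins until the halves are shut face to face all round. Finish while still gripping the bar and holding the mould pressed shut, because the pins push it open again otherwise; leave everything else on the bench where it is.

Things in the scene. Friction and masses are not known exactly. Their poses are not given: they have to be found in the camera images.
- mould: Lower half of an aluminium heel mould, fixed: block 100 x 150 mm (x by y) with a heel-shaped well, on a dark steel plate 124 x 178 x 10 mm. Origin: centre of its underside, on the bench; z up. Its flat parting face is 40 mm above the bench. Two steel dowels, 12 mm thick with tapered noses, stand 16 mm above the face at the two ends, nearer the +x edge, where the well has its straight side.
- mould_face (a point): Centre of the lower half's parting face, 40 mm above the bench; axes as mould.
- dowel_a (a point): Foot of the dowel at x +22, y +60 mm of the lower half, on the axis, at the level of the parting face.
- dowel_b (a point): Foot of the dowel at x +22, y -60 mm of the lower half, on the axis, at the level of the parting face.
- return_pins (a joint): Four thin dark sprung pins (8 mm thick, at x +-40, y +-45 mm of the lower half) that move together; value: how far they are pressed in, m. 0 = standing 5 mm above the parting face, 0.005 = flush with it (mould shut). Their springs push up with 8 N at 0 and 13.5 N at 0.005, more than the upper half weighs.
- cover: Loose upper half of the mould: flat aluminium plate 100 x 150 x 14 mm (x by y by z), about 0.6 kg, lying on a rubber mat 4 mm thick. Origin: centre of its underside (parting face); z up. Through holes of 14 mm diameter at x +22, y +-60 mm take the dowels. On top a dark bar handle (point cover_bar). It lies roughly the way round it goes on (turned less than 0.8 rad from the lower half).
- cover_bar (a point): Middle of the upper half's bar handle, 46 mm above its underside. The bar runs along the cover's y, 94 mm long, 16 mm wide (x), 12 mm thick, on two posts at y +-38 mm, with 26 mm of free space under it; grip it across its width, fingers closing along x.
- hole_a (a point): Mouth of the cover's hole at x +22, y +60 mm, at its underside; goes on dowel_a.
- hole_b (a point): Mouth of the cover's hole at x +22, y -60 mm, at its underside; goes on dowel_b.
- scraper: Flat steel scraper with a wooden handle, about 0.11 kg, lying level across the open mould, handle on the parting face. Handle 105 mm long (x), 24 mm wide (y), 18 mm thick; blade 70 mm long, 2 mm thick, widening to 44 mm at the tip, in the handle's middle plane, pointing along +x. Origin: centre of the handle's underside; z up.
- scraper_tip (a point): Middle of the blade's end edge: 122.5 mm ahead of the scraper's origin along x and 9 mm up.
- block: Wooden tool block, fixed, 80 deep, 129 wide, 57 mm high, two level slots side by side under a clear top plate, open to -x. Origin: on the bench, foot of the mouth face, under the middle of the wide empty slot; tools go in along +x. Wide slot: 50 wide, 7 high, floor 42 above the bench, 74 mm deep. A ledge in front, 20 deep, 36 mm above the bench, carries the handle's front end.
- knife: Knife in the block's narrow slot, 68 mm to +y of the wide one; wooden handle 100 x 20 x 16 mm sticking out (origin: under the handle's middle). To be left alone.
- heel_tray: Grey tray 130 x 210 x 35 mm of black moulded heels (origin: centre of underside). To be left alone.
- heel: Single black moulded heel, 52 x 60 x 14 mm, on the bench (origin: underside). To be left alone.
- shoe_last: Wooden shoe last, 260 mm long, 106 mm high (origin: underside). To be left alone.
- wax_tin: Round tin, 72 mm diameter, 75 mm high (origin: underside). To be left alone.
- brush: Brush, 190 mm long, lying flat. To be left alone.
- clamp: Grey G-clamp, 130 mm long, 20 mm thick, lying flat. To be left alone.
Mind the look-alikes: they are no part of the job. What is shaped like the cover but orange or turquoise is not meant.

How it is judged:
By the outcome, as a careful person would: the job done as asked, in the order asked, and still so for the second after the job is handed in, while the arm keeps its last pose, push and grip.
It also fails if it takes over 61 s, if anything falls off the work surface, if the arm or the gripper's body presses on something with over 40 N, if the wrist force passes 120 N, or if a joint passes its speed limit or range.

### The arm

A 6-joint arm with a two-finger parallel gripper is mounted at the origin on the work surface. World frame = base frame: x ahead of the robot, y to its left, z up, the work surface at z = 0. Lengths are in m, angles in rad, forces in N, time in s.
With the tool pointing down it reaches from about 0.25 to 0.725 m from the base axis. Payload 4 kg.
Tool frame: the origin (TCP) lies between the finger pads; the fingertips stand 11 mm ahead of it and the grasp point (between the pads) lies 8 mm behind it (bot.tip_extent is the distance from the TCP to the fingertips, in m); z points along the fingers, y is the line along which they close (so a half turn about z gives the same grasp; the last joint's range is limited). The gripper opens to 85 mm and grips with 20 to 120 N. Pads are 22 mm wide; open, the fingers measure 114 mm over their backs; the gripper's body (76 mm by 85 mm) begins 54 mm behind the grasp point. The pads swing forward as they close: fully open they stand 13 mm farther back than shut.
Start: joints at [1.204, 0.241, 0.005, 1.335, 0, 1.571], TCP at [0.179, 0.467, 0.242] pointing down, gripper open.
Joint ranges: [-2.72, 2.72], [-1.05, 1.87], [-1.09, 1.28], [-1.99, 2.15], [-1.42, 1.44], [-3.14, 3.14]. Speed limits (rad/s): [2.79, 2.79, 3.14, 3.14, 3.14, 3.14].

### API

Orientations are given as a unit quaternion [x, y, z, w].
In Python, from workcell import bot gives the robot as it stands. The module is installed in compiled form; this text tells all that it offers.
- The arm moves only by the tool drive_tool, never from a script. Its argument "rows" is a list of rows, each an object of numbers: "dx", "dy", "dz": the shift along the tool's x, y, z in units of 50 mm (1.0 is 50 mm); "wx", "wy", "wz": the turn, a rotation vector about the tool's x, y, z in units of 5 degrees (1.0 is 5 degrees); "hand": the finger opening in mm, from 0 to 85.4. A call has 1 to 20 rows; each row is the pose to reach, as a shift and turn from the pose commanded when the call began, along the tool's axes at that moment; what a row does not reach only later rows make up. A row lasts 1/10 s, in which the tool goes at most 50 mm and 8.59 degrees, less where a joint would pass 70% of its speed; a pose out of reach is approached as far as the arm can. A call with a gripper value outside its range is refused whole. The fingers move at their own pace and stop on an object; the grip force is fixed at half the most. Time passes only in rows, so rows that repeat a pose let the fingers close. It gives the time, the measured TCP pose, the force, the opening and the grip force at its end, in the units of the state.
- bot.get_obs(): the state, without advancing time (a new reading comes with each control period).
- bot.camera(name): name is "side" or "top"; returns the picture (480x640x3 uint8, red, green, blue); there is no depth.
- bot.get_calibration(name): a dict with "vfov" (degrees; the focal length in pixels is half the picture's height over the tangent of half this angle, whatever the lens; pixels are square), "cx", "cy" (the principal point, pixels), "origin" and "rotation" of the camera in the world. Camera axes: x right, y up, looking along -z (the intrinsics and any distortion apply to the point x, -y, -z); pixel columns grow to the right and rows downward; lengths in m; the calibration is good to about 2 mm. A picture is of the moment at which its call begins. get_calibration takes no time and is no camera call.
- bot.job_done(): hands the job in; it is judged then, once.
Trained networks look in the newest picture that a camera, given by its name, has taken for a name from the list of things; names that differ only in an ending like _2 or _b are one class to them, and where a whole thing is asked for, a point or a joint stands for the part that bears it (a point fixed in the world has none). Each returns a list of dicts, best first, with "score" (0 to 1); they miss things now and then, are a little off and sometimes report something else, mostly with a low value. They report only what shows in the picture. A call takes as long as a camera call. They do not tell look-alikes from the thing itself.
- bot.look_for(camera, thing): "extent" ([centre column, centre row, width, height] in pixels, round what is visible of it).
- bot.outline_of(camera, thing): "region" (480x640 bool, what is visible of it) and "extent" ([centre column, centre row, width, height] in pixels, round what is visible of it).
The state is a dict: "clock": time; "joint_pos": joint angles; "joint_vel": joint speeds; "tau": joint torques, N m; "eef_pos": TCP position; "tool_rot": TCP orientation; "ft_force": force on the tool from outside, world axes, zero at the start; "ft_torque": the same for the moment, N m; "grip_width": finger opening in m; "grasp_force": force on a finger pad.
Only numpy, scipy, OpenCV 4.12 (cv2) and the standard library are available. Lean on these libraries where they do the work, as an engineer would, in place of code of your own. Each camera call takes 0.05 s, during which the arm holds its last target. There are 200 camera calls.

## Working session

There is one attempt and no reset: what is moved stays moved. The work goes in short steps, Python scripts to look and compute and a tool call to move; the robot and the scene stay as the last step left them, time stands still between calls to the robot, and variables do not carry over. Pictures are saved under pics/ and viewed, at most 12 in all, crops included, and the job is handed in when it is done.

Besides the shell and the picture viewer there is one more tool, called as a command line: name --argument value ..., lists and objects as JSON in quotes. drive_tool: Moves the arm, as the interface text tells. Its arguments: {"type":"object","properties":{"rows":{"type":"array","items":{"type":"object","properties":{"dx":{"type":"number"},"dy":{"type":"number"},"dz":{"type":"number"},"wx":{"type":"number"},"wy":{"type":"number"},"wz":{"type":"number"},"hand":{"type":"number"}}}}},"required":["rows"]}

```bash
mkdir -p pics; cat > h.py <<'E'
import numpy as np, cv2
from workcell import bot
def cal(n):
    c=bot.get_calibration(n); f=240/np.tan(np.radians(c['vfov'])/2); return c,f,np.array(c['origin']),np.array(c['rotation'])
def ray(n,u,v):
    c,f,o,R=cal(n); d=R@np.array([(u-c['cx'])/f,-(v-c['cy'])/f,-1]); return o,d
def onz(n,u,v,z):
    o,d=ray(n,u,v); return o+d*(z-o[2])/d[2]
def proj(n,P):
    c,f,o,R=cal(n); p=(np.asarray(P)-o)@R; return np.stack([c['cx']+f*p[...,0]/-p[...,2],c['cy']-f*p[...,1]/-p[...,2]],-1)
def snap(n,f):
    im=bot.camera(n); cv2.imwrite('pics/'+f,im[...,::-1]); return im
E
python3 - <<'E'
from h import *
for n in('top','side'):
    print(n,bot.get_calibration(n)); snap(n,n+'0.png')
    for t in('mould','cover','cover_bar','scraper','block','knife'):
        print(t,[(np.round(r['extent']),round(r['score'],2)) for r in bot.look_for(n,t)][:4])
print(bot.get_obs())
E
```

```text
top {'vfov': 56.64208521861236, 'cx': 319.2253742626641, 'cy': 236.8174277593297, 'origin': array([ 0.42806906, -0.01652299,  1.04139552]), 'rotation': array([-0.04348671,  0.03086408,  0.70751477, -0.70468373])}
mould [(array([139., 262.,  10.,  41.]), 0.75), (array([328., 255.,  84.,  56.]), 0.61)]
cover [(array([459., 240.,  78.,  69.]), 0.97), (array([502., 346.,  55.,  80.]), 0.86), (array([490., 155.,  60.,  66.]), 0.68)]
cover_bar [(array([490., 154.,  58.,  67.]), 0.96), (array([502., 347.,  54.,  77.]), 0.94), (array([459., 239.,  76.,  70.]), 0.8)]
scraper [(array([330., 247.,  31.,  77.]), 0.64)]
block [(array([166., 231.,  71.,  50.]), 0.67), (array([399., 129.,  38.,  42.]), 0.44)]
knife [(array([141., 265.,  11.,  42.]), 0.92)]
side {'vfov': 55.035694540762094, 'cx': 320.10242701109263, 'cy': 243.6734042601375, 'origin': array([ 0.17334022, -0.83324014,  0.60102519]), 'rotation': array([ 0.48853509, -0.10251972, -0.17476892,  0.84869252])}
mould [(array([308., 276.,  68.,  60.]), 0.93)]
cover [(array([510., 359., 100.,  69.]), 0.77), (array([393., 358.,  61.,  73.]), 0.
[... 321 characters left out ...]
fe []
{'clock': 0.7, 'joint_pos': array([ 1.20399694e+00,  2.40563509e-01,  5.07295277e-03,  1.33518339e+00,
       -1.42376370e-05,  1.57079629e+00]), 'joint_vel': array([-0.00045802,  0.00115868, -0.00113924,  0.00037663, -0.00223635,
       -0.00167068]), 'tau': array([ 5.64712391e-04, -3.72077465e+01,  2.52641827e+01,  8.07557462e-04,
       -1.03431887e-05,  1.51041633e-06]), 'eef_pos': array([0.17933332, 0.46677661, 0.24235261]), 'tool_rot': array([1.82373282e-01, 9.83229364e-01, 5.88671732e-05, 1.81591609e-05]), 'ft_force': array([-0.61111159, -0.00385843,  0.12898443]), 'ft_torque': array([-0.02613203,  0.06935501,  0.05861992]), 'grasp_force': 0.0, 'grip_width': 0.08515410608982008}
```

View pics/top0.png

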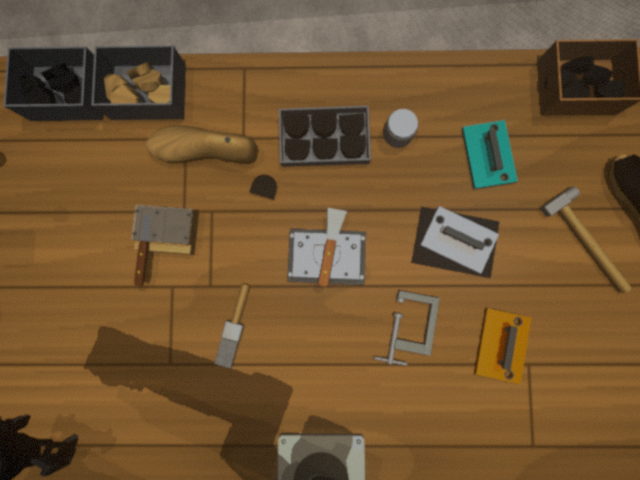

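View pics/side0.png

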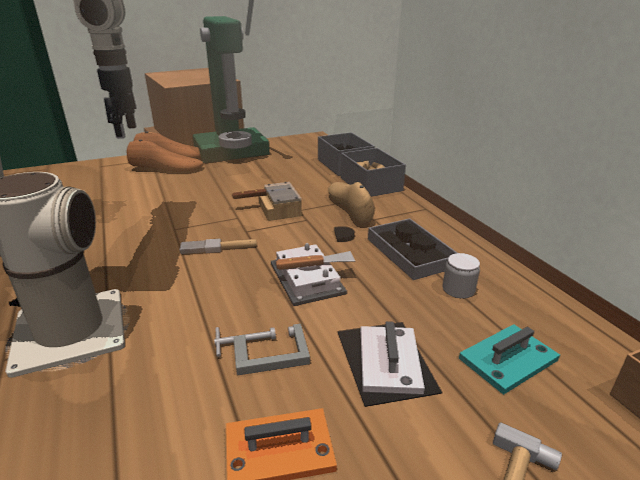

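```bash
sed -i "s/,np.array(c\['rotation'\])/,Rotation.from_quat(c['rotation']).as_matrix()/; 1a from scipy.spatial.transform import Rotation" h.py
python3 - <<'E'
from h import *
im=cv2.imread('pics/top0.png'); s=cv2.imread('pics/side0.png')
r=lambda a,u,v,w,h,k:cv2.resize(a[v:v+h,u:u+w],None,fx=k,fy=k,interpolation=cv2.INTER_CUBIC)
cv2.imwrite('pics/c1.png',np.vstack([np.hstack([r(im,280,205,100,90,4),r(im,405,200,100,90,4)]),np.hstack([r(im,120,200,80,48,5),r(s,225,170,80,48,5)])])[:600])
print(proj('top',[0,0,0]),proj('side',[0,0,0]))
for p in[(290,229),(366,231),(364,285),(289,283)]:print('plate',onz('top',*p,.01))
E
```

```text
[320.83097527 477.3238475 ] [ 69.19892526 330.10225568]
plate [0.55572474 0.069984   0.01      ]
plate [ 0.55009772 -0.10720109  0.01      ]
plate [ 0.42513251 -0.10085325  0.01      ]
plate [0.43023968 0.07181221 0.01      ]
```

View pics/c1.png

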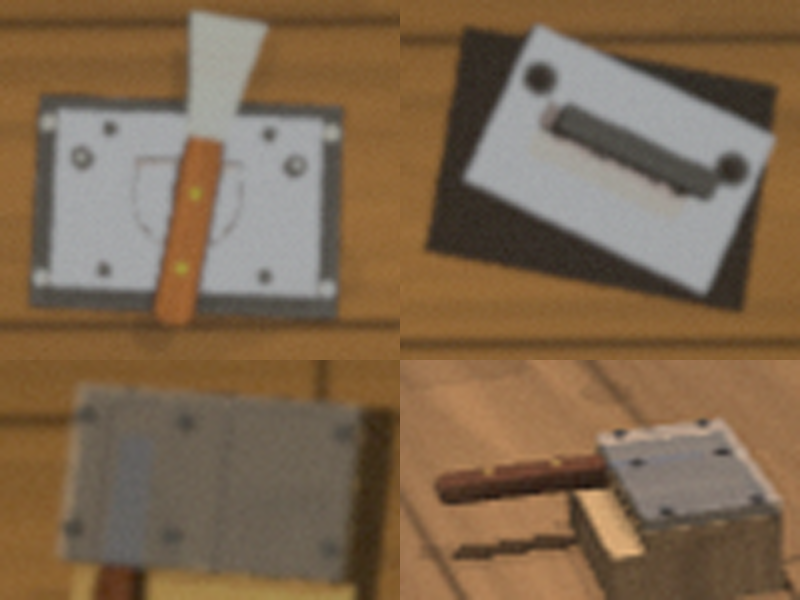

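```bash
cat >> h.py <<'E'
from scipy.optimize import least_squares
def fit(n,model,pix,p0):
    model=np.array(model,float);pix=np.array(pix,float)
    def W(p):
        c,s=np.cos(p[2]),np.sin(p[2]); return model@np.array([[c,-s,0],[s,c,0],[0,0,1]]).T+[p[0],p[1],0]
    r=least_squares(lambda p:(proj(n,W(p))-pix).ravel(),p0,x_scale=[.01,.01,.1]); return r.x,r.fun.reshape(-1,2),W
def crop(pts,u,v,k,x0=0,y0=0): return [(u+(x-x0+.5)/k-.5,v+(y-y0+.5)/k-.5) for x,y in pts]
E
python3 - <<'E'
from h import *
def show(nm,r):print(nm,np.round(r[0],4),'res\n',np.round(r[1],1).tolist())
m=[(.062,.089,.01),(.062,-.089,.01),(-.062,-.089,.01),(-.062,.089,.01),(.022,.06,.056),(.022,-.06,.056),(.04,.045,.045),(.04,-.045,.045),(-.04,-.045,.045),(-.04,.045,.045)]
show('mould',fit('top',m,crop([(40,95),(344,105),(338,318),(30,306),(82,158),(295,165),(110,128),(269,134),(264,277),(103,270)],280,205,4),[.49,-.01,0]))
c=[(.05,.075,.018),(.05,-.075,.018),(-.05,-.075,.018),(-.05,.075,.018),(.022,.06,.018),(.022,-.06,.018)]
show('cover',fit('top',c,crop([(540,25),(772,132),(706,297),(465,180),(540,78),(732,168)],405,200,4,400),[.5,-.3,-.4]))
s=[(.1225,.022,.049),(.1225,-.022,.049),(.0525,0,.049),(-.0525,0,.049)]
show('scraper',fit('top',s,crop([(189,12),(268,25),(205,138),(174,321)],280,205,4),[.49,0,-.2]))
b=[(.08,.0,.057),(.08,-.129,.057),(0,-.129,.057),(0,0,.057)]
r=fit('top',b,crop([(80,385),(358,408),(340,582),(60,560)],120,200,5,0,360),[.5,.4,0]);show('block corner',r)
x,y,a=r[0]
R=np.array([[np.cos(a),-np.sin(a)],[np.sin(a),np.cos(a)]])
for p in[(128,510),(118,572),(222,560),(235,430)]:
    w=onz('top',*crop([p],120,200,5,0,360)[0],.047 if p[1]<570 else .05); print(p,w,(w[:2]-[x,y])@R)
im=cv2.imread('pics/top0.png')[200:290,125:200]
g=cv2.resize(im,None,fx=6,fy=6,interpolation=cv2.INTER_CUBIC).astype(float)
g=np.clip((g-g[60:300,60:400].mean((0,1)))*3+128,0,255); cv2.imwrite('pics/c2.png',g)
E
```

```text
mould [ 0.4921 -0.0148 -0.0416] res
 [[-0.3, -0.2], [-0.0, 0.0], [-0.0, 0.3], [-0.3, 0.3], [-0.4, -0.2], [0.4, -0.0], [-0.1, -0.0], [0.2, -0.1], [0.3, -0.1], [0.2, 0.1]]
cover [ 0.5294 -0.3211 -0.4521] res
 [[-0.9, -0.1], [1.0, 0.9], [-0.1, -1.0], [-0.1, -0.1], [0.0, 0.2], [0.0, 0.1]]
scraper [ 0.4757 -0.0162 -0.183 ] res
 [[0.2, -0.5], [-0.3, -0.4], [0.3, 0.1], [-0.3, 0.8]]
block corner [ 0.5276  0.4225 -0.083 ] res
 [[-0.3, -0.0], [0.6, -0.3], [0.3, 0.2], [-0.7, 0.1]]
(128, 510) [0.55151179 0.39537798 0.047     ] [ 0.02606646 -0.02508154]
(118, 572) [0.52302559 0.39759639 0.05      ] [-0.0025056  -0.02523132]
(222, 560) [0.52853287 0.35173819 0.047     ] [ 0.00678287 -0.07047542]
(235, 430) [0.58788359 0.34779658 0.047     ] [ 0.06625608 -0.06948526][ WARN:0@0.813] global loadsave.cpp:1063 imwrite_ Unsupported depth image for selected encoder is fallbacked to CV_8U.
```

View pics/c2.png

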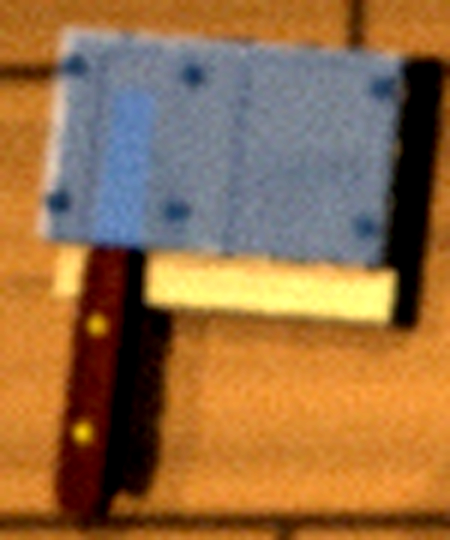

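```bash
cat >> h.py <<'E'
def rows(P,head_deg,cur=None):
    """row (units) from the current pose to TCP P, tool down, tool y at heading head_deg"""
    o=bot.get_obs(); R0=Rotation.from_quat(o['tool_rot']); h=np.radians(head_deg)
    y=np.array([np.cos(h),np.sin(h),0]); z=np.array([0,0,-1.]); T=Rotation.from_matrix(np.stack([np.cross(y,z),y,z],1))
    d=R0.inv().apply(np.array(P)-o['eef_pos'])/.05; w=np.degrees((R0.inv()*T).as_rotvec())/5
    print(P,'d',np.round(d,3),'w',np.round(w,2))
E
python3 -c "
from h import *
rows([.476,-.016,.15],79.5);rows([.476,-.016,.0535],79.5)"
```

```text
[0.476, -0.016, 0.15] d [-9.001 -6.886  1.846] w [ 0.   0.  -2.1]
[0.476, -0.016, 0.0535] d [-9.001 -6.886  3.776] w [ 0.   0.  -2.1]
```

drive_tool --rows '[{"dx": -9, "dy": -6.886, "dz": 1.846, "wz": -2.1, "hand": 50}, {"dx": -9, "dy": -6.886, "dz": 1.846, "wz": -2.1, "hand": 50}, {"dx": -9, "dy": -6.886, "dz": 1.846, "wz": -2.1, "hand": 50}, {"dx": -9, "dy": -6.886, "dz": 1.846, "wz": -2.1, "hand": 50}, {"dx": -9, "dy": -6.886, "dz": 1.846, "wz": -2.1, "hand": 50}, {"dx": -9, "dy": -6.886, "dz": 1.846, "wz": -2.1, "hand": 50}, {"dx": -9, "dy": -6.886, "dz": 1.846, "wz": -2.1, "hand": 50}, {"dx": -9, "dy": -6.886, "dz": 1.846, "wz": -2.1, "hand": 50}, {"dx": -9, "dy": -6.886, "dz": 1.846, "wz": -2.1, "hand": 50}, {"dx": -9, "dy": -6.886, "dz": 1.846, "wz": -2.1, "hand": 50}, {"dx": -9, "dy": -6.886, "dz": 1.846, "wz": -2.1, "hand": 50}, {"dx": -9, "dy": -6.886, "dz": 1.846, "wz": -2.1, "hand": 50}, {"dx": -9, "dy": -6.886, "dz": 1.846, "wz": -2.1, "hand": 50}, {"dx": -9, "dy": -6.886, "dz": 1.846, "wz": -2.1, "hand": 50}, {"dx": -9, "dy": -6.886, "dz": 1.846, "wz": -2.1, "hand": 50}, {"dx": -9, "dy": -6.886, "dz": 1.846, "wz": -2.1, "hand": 50}]'

```text
invalid input at $.rows[0]: expected keys dx, dy, dz, wx, wy, wz, hand
```

```bash
python3 -c "
from h import *
rows([.476,-.016,.0535],79.5);o=bot.get_obs();print(o['clock'],o['joint_pos'],o['grip_width'])
im=snap('side','s1.png');cv2.imwrite('pics/s1c.png',cv2.resize(im[150:350,220:420,::-1],None,fx=3,fy=3))"
```

```text
[0.476, -0.016, 0.0535] d [-9.001 -6.886  3.776] w [ 0.   0.  -2.1]
0.7 [ 1.20399694e+00  2.40563509e-01  5.07295277e-03  1.33518339e+00
 -1.42376370e-05  1.57079629e+00] 0.08515410608982008
```

View pics/s1c.png

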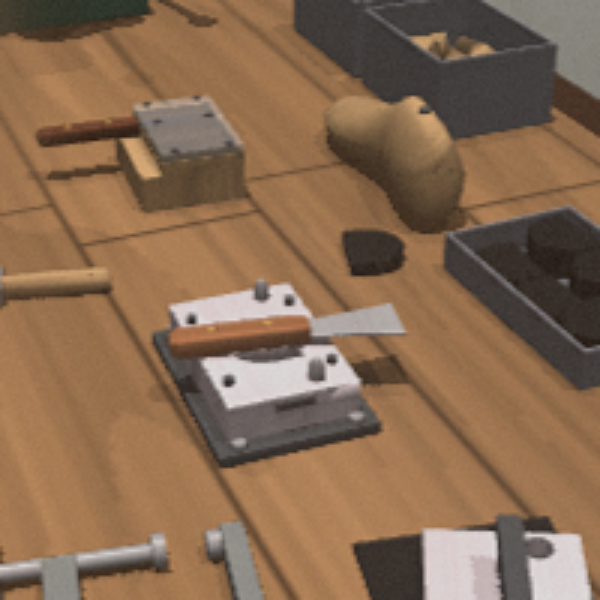

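drive_tool --rows '[{"dx": -9, "dy": -6.886, "dz": 1.846, "wx": 0, "wy": 0, "wz": -2.1, "hand": 50}, {"dx": -9, "dy": -6.886, "dz": 1.846, "wx": 0, "wy": 0, "wz": -2.1, "hand": 50}, {"dx": -9, "dy": -6.886, "dz": 1.846, "wx": 0, "wy": 0, "wz": -2.1, "hand": 50}, {"dx": -9, "dy": -6.886, "dz": 1.846, "wx": 0, "wy": 0, "wz": -2.1, "hand": 50}, {"dx": -9, "dy": -6.886, "dz": 1.846, "wx": 0, "wy": 0, "wz": -2.1, "hand": 50}, {"dx": -9, "dy": -6.886, "dz": 1.846, "wx": 0, "wy": 0, "wz": -2.1, "hand": 50}, {"dx": -9, "dy": -6.886, "dz": 1.846, "wx": 0, "wy": 0, "wz": -2.1, "hand": 50}, {"dx": -9, "dy": -6.886, "dz": 1.846, "wx": 0, "wy": 0, "wz": -2.1, "hand": 50}, {"dx": -9, "dy": -6.886, "dz": 1.846, "wx": 0, "wy": 0, "wz": -2.1, "hand": 50}, {"dx": -9, "dy": -6.886, "dz": 1.846, "wx": 0, "wy": 0, "wz": -2.1, "hand": 50}, {"dx": -9, "dy": -6.886, "dz": 1.846, "wx": 0, "wy": 0, "wz": -2.1, "hand": 50}, {"dx": -9, "dy": -6.886, "dz": 1.846, "wx": 0, "wy": 0, "wz": -2.1, "hand": 50}, {"dx": -9, "dy": -6.886, "dz": 1.846, "wx": 0, "wy": 0, "wz": -2.1, "hand": 50}, {"dx": -9, "dy": -6.886, "dz": 1.846, "wx": 0, "wy": 0, "wz": -2.1, "hand": 50}, {"dx": -9, "dy": -6.886, "dz": 1.846, "wx": 0, "wy": 0, "wz": -2.1, "hand": 50}, {"dx": -9, "dy": -6.886, "dz": 1.846, "wx": 0, "wy": 0, "wz": -2.1, "hand": 50}]'

```text
clock: 2.35
eef_pos: [0.4755, -0.015, 0.1503]
tool_rot: [0.091, 0.996, 0.0, 0.0]
ft_force: [-0.9, 0.4, 0.1]
grip_width: 0.0499
grasp_force: 0.0
```

```bash
python3 -c "
from h import *
rows([.476,-.016,.0535],79.5);o=bot.get_obs();print(o['clock'],o['joint_pos'],o['grip_width'])
"
```

```text
[0.476, -0.016, 0.0535] d [-0.013 -0.019  1.937] w [0.   0.   0.02]
2.35 [-3.15787040e-02  2.55815025e-01 -2.24400028e-01  1.09037093e+00
  1.64777181e-04  1.50044984e-01] 0.049918903488543546
```

drive_tool --rows '[{"dx": 0, "dy": -0.02, "dz": 0.7, "wx": 0, "wy": 0, "wz": 0, "hand": 50}, {"dx": 0, "dy": -0.02, "dz": 1.3, "wx": 0, "wy": 0, "wz": 0, "hand": 50}, {"dx": 0, "dy": -0.02, "dz": 1.75, "wx": 0, "wy": 0, "wz": 0, "hand": 50}, {"dx": 0, "dy": -0.02, "dz": 1.93, "wx": 0, "wy": 0, "wz": 0, "hand": 50}, {"dx": 0, "dy": -0.02, "dz": 1.93, "wx": 0, "wy": 0, "wz": 0, "hand": 10}, {"dx": 0, "dy": -0.02, "dz": 1.93, "wx": 0, "wy": 0, "wz": 0, "hand": 10}, {"dx": 0, "dy": -0.02, "dz": 1.93, "wx": 0, "wy": 0, "wz": 0, "hand": 10}, {"dx": 0, "dy": -0.02, "dz": 1.93, "wx": 0, "wy": 0, "wz": 0, "hand": 10}, {"dx": 0, "dy": -0.02, "dz": 1.93, "wx": 0, "wy": 0, "wz": 0, "hand": 10}, {"dx": 0, "dy": -0.02, "dz": 1.93, "wx": 0, "wy": 0, "wz": 0, "hand": 10}]'

```text
clock: 3.35
eef_pos: [0.4766, -0.017, 0.0546]
tool_rot: [0.092, 0.996, 0.0, 0.001]
ft_force: [-0.6, 0.5, 7.0]
grip_width: 0.0225
grasp_force: 60.7
```

```bash
python3 -c "
from h import *
rows([.474,-.0155,.13],85.2);rows([.374,.341,.13],85.2);rows([.374,.341,.0515],85.2)
"
```

```text
[0.474, -0.0155, 0.13] d [ 0.054  0.021 -1.509] w [ 0.01  0.03 -1.14]
[0.374, 0.341, 0.13] d [ 3.321  6.666 -1.512] w [ 0.01  0.03 -1.14]
[0.374, 0.341, 0.0515] d [3.325 6.666 0.058] w [ 0.01  0.03 -1.14]
```

drive_tool --rows '[{"dx": 0, "dy": 0, "dz": -0.5, "wx": 0, "wy": 0, "wz": 0, "hand": 10}, {"dx": 0, "dy": 0, "dz": -1.3, "wx": 0, "wy": 0, "wz": 0, "hand": 10}, {"dx": 0.2, "dy": 0.5, "dz": -1.5, "wx": 0, "wy": 0, "wz": -0.3, "hand": 10}, {"dx": 0.6, "dy": 1.3, "dz": -1.5, "wx": 0, "wy": 0, "wz": -0.6, "hand": 10}, {"dx": 1.0, "dy": 2.1, "dz": -1.5, "wx": 0, "wy": 0, "wz": -0.9, "hand": 10}, {"dx": 1.4, "dy": 2.9, "dz": -1.5, "wx": 0, "wy": 0, "wz": -1.14, "hand": 10}, {"dx": 1.8, "dy": 3.7, "dz": -1.5, "wx": 0, "wy": 0, "wz": -1.14, "hand": 10}, {"dx": 2.2, "dy": 4.5, "dz": -1.5, "wx": 0, "wy": 0, "wz": -1.14, "hand": 10}, {"dx": 2.6, "dy": 5.3, "dz": -1.5, "wx": 0, "wy": 0, "wz": -1.14, "hand": 10}, {"dx": 3.0, "dy": 6.0, "dz": -1.5, "wx": 0, "wy": 0, "wz": -1.14, "hand": 10}, {"dx": 3.2, "dy": 6.5, "dz": -1.5, "wx": 0, "wy": 0, "wz": -1.14, "hand": 10}, {"dx": 3.32, "dy": 6.66, "dz": -1.5, "wx": 0, "wy": 0, "wz": -1.14, "hand": 10}, {"dx": 3.32, "dy": 6.66, "dz": -1.0, "wx": 0, "wy": 0, "wz": -1.14, "hand": 10}, {"dx": 3.32, "dy": 6.66, "dz": -0.5, "wx": 0, "wy": 0, "wz": -1.14, "hand": 10}, {"dx": 3.32, "dy": 6.66, "dz": -0.1, "wx": 0, "wy": 0, "wz": -1.14, "hand": 10}, {"dx": 3.32, "dy": 6.66, "dz": 0.05, "wx": 0, "wy": 0, "wz": -1.14, "hand": 10}, {"dx": 3.32, "dy": 6.66, "dz": 0.05, "wx": 0, "wy": 0, "wz": -1.14, "hand": 10}, {"dx": 3.32, "dy": 6.66, "dz": 0.05, "wx": 0, "wy": 0, "wz": -1.14, "hand": 10}]'

```text
clock: 5.15
eef_pos: [0.3739, 0.3406, 0.0517]
tool_rot: [0.042, 0.999, 0.0, 0.0]
ft_force: [-0.6, 0.1, -1.1]
grip_width: 0.0224
grasp_force: 59.9
```

```bash
python3 -c "
from h import *
o=bot.get_obs();print(o['clock'],o['eef_pos'],o['tool_rot'],o['joint_pos'])
a=snap('top','t2.png')[190:310,120:253,::-1];b=snap('side','s2.png')[150:270,200:333,::-1]
cv2.imwrite('pics/c3.png',cv2.resize(np.vstack([a,b]),None,fx=4,fy=4,interpolation=cv2.INTER_CUBIC)[:960]) 
cv2.imwrite('pics/c3.png',cv2.resize(np.hstack([a,b]),None,fx=3,fy=3,interpolation=cv2.INTER_CUBIC))
"
```

```text
5.15 [0.37388822 0.34060403 0.05166972] [4.23992747e-02 9.99100664e-01 2.32961347e-04 3.33706223e-04] [ 7.38927936e-01  4.19041870e-01 -2.80044359e-01  8.70908137e-01
 -1.39221370e-04  8.23751864e-01]
```

View pics/c3.png

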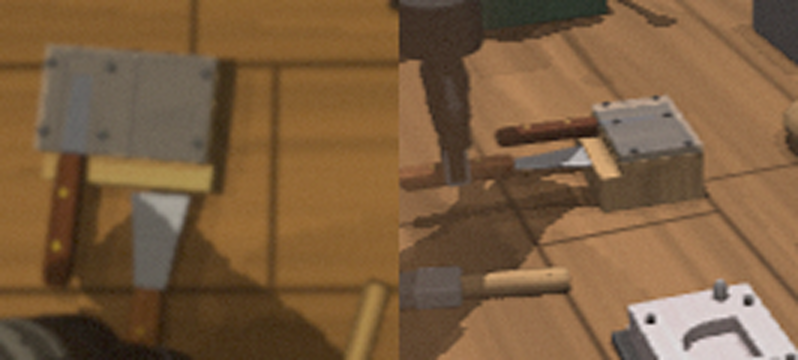

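```bash
python3 -c "
from h import *
im=cv2.imread('pics/t2.png')[235:315,145:205]
g=cv2.resize(im,None,fx=10,fy=7.5,interpolation=cv2.INTER_CUBIC); g=np.clip(g*1.8,0,255).astype(np.uint8)
for i in range(0,60,10): cv2.putText(g,str(145+i),(i*10,12),0,.4,(255,255,255)); g[:6,i*10]=255
for i in range(0,80,10): cv2.putText(g,str(235+i),(0,int(i*7.5)+4),0,.4,(255,255,255))
cv2.imwrite('pics/c4.png',g)
"
```

```text
(no output)
```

View pics/c4.png

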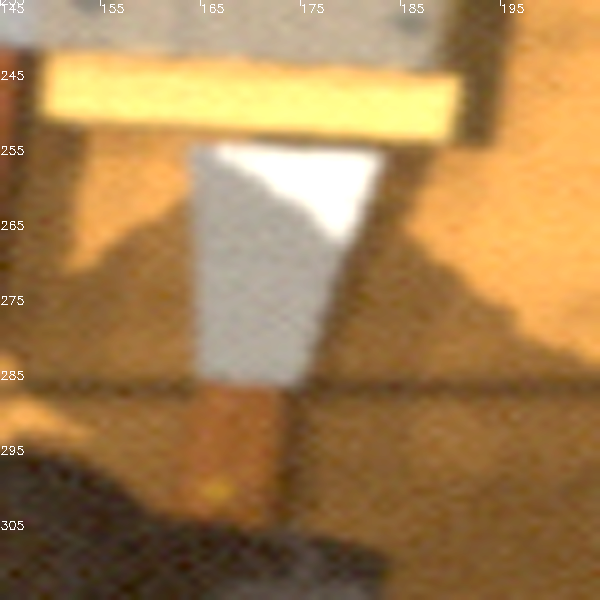

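```bash
python3 -c "
from h import *
z=.0465
r=fit('top',[(.1225,.022,z),(.1225,-.022,z),(.0525,.011,z),(.0525,-.011,z)],[(164,254.2),(183,255),(165,286),(174.5,286.5)],[.374,.34,-.08]);print(r[0],r[1])
# block from this picture: ledge front edge & right side
for p in[(149.2,251),(190.5,254.2)]: print('ledge front',onz('top',*p,.036))
for p in[(149.5,241.5),(190.7,244.8)]: print('ledge back/plate',onz('top',*p,.036),onz('top',*p,.057))
"
```

```text
[ 0.37193111  0.33936506 -0.08006973] [[-0.30011207 -0.11281605]
 [ 0.02310822  0.56658597]
 [ 0.022675   -0.3557669 ]
 [ 0.25249521 -0.09278394]]
ledge front [0.50370066 0.3888739  0.036     ]
ledge front [0.49599506 0.29405696 0.036     ]
ledge back/plate [0.52544469 0.38899503 0.036     ] [0.52341078 0.38052486 0.057     ]
ledge back/plate [0.51744091 0.29418751 0.036     ] [0.51557418 0.28769761 0.057     ]
```

drive_tool --rows '[{"dx": 0, "dy": 0.03, "dz": 0, "wx": 0, "wy": 0, "wz": 0.0, "hand": 10}, {"dx": -0.2, "dy": 0.03, "dz": 0, "wx": 0, "wy": 0, "wz": 0, "hand": 10}, {"dx": -0.4, "dy": 0.03, "dz": 0, "wx": 0, "wy": 0, "wz": 0, "hand": 10}, {"dx": -0.6, "dy": 0.03, "dz": 0, "wx": 0, "wy": 0, "wz": 0, "hand": 10}, {"dx": -0.8, "dy": 0.03, "dz": 0, "wx": 0, "wy": 0, "wz": 0, "hand": 10}, {"dx": -0.8, "dy": 0.03, "dz": 0, "wx": 0, "wy": 0, "wz": 0, "hand": 10}]'

```text
clock: 5.85
eef_pos: [0.4153, 0.3389, 0.0511]
tool_rot: [0.043, 0.999, 0.0, 0.001]
ft_force: [0.3, -0.8, -0.9]
grip_width: 0.0223
grasp_force: 59.9
```

drive_tool --rows '[{"dx": -0.3, "dy": 0, "dz": 0, "wx": 0, "wy": 0, "wz": 0, "hand": 10}, {"dx": -0.6, "dy": 0, "dz": 0, "wx": 0, "wy": 0, "wz": 0, "hand": 10}, {"dx": -0.8, "dy": 0, "dz": 0, "wx": 0, "wy": 0, "wz": 0, "hand": 10}, {"dx": -0.95, "dy": 0, "dz": 0, "wx": 0, "wy": 0, "wz": 0, "hand": 10}, {"dx": -1.02, "dy": 0, "dz": 0, "wx": 0, "wy": 0, "wz": 0, "hand": 10}, {"dx": -1.06, "dy": 0, "dz": 0, "wx": 0, "wy": 0, "wz": 0, "hand": 10}]'

```text
clock: 6.45
eef_pos: [0.466, 0.3342, 0.0508]
tool_rot: [0.042, 0.999, -0.0, -0.0]
ft_force: [-0.1, 0.7, -1.2]
grip_width: 0.0224
grasp_force: 59.9
```

drive_tool --rows '[{"dx": -0.03, "dy": 0, "dz": 0, "wx": 0, "wy": 0, "wz": 0, "hand": 10}, {"dx": -0.06, "dy": 0, "dz": 0, "wx": 0, "wy": 0, "wz": 0, "hand": 10}, {"dx": -0.08, "dy": 0, "dz": 0, "wx": 0, "wy": 0, "wz": 0, "hand": 10}, {"dx": -0.08, "dy": 0, "dz": 0, "wx": 0, "wy": 0, "wz": 0, "hand": 10}]'

```text
clock: 6.85
eef_pos: [0.4694, 0.3341, 0.051]
tool_rot: [0.042, 0.999, 0.0, -0.001]
ft_force: [-2.3, 1.2, -1.5]
grip_width: 0.0225
grasp_force: 60.0
```

Contact is perhaps beginning; go on gently.

drive_tool --rows '[{"dx": -0.02, "dy": 0, "dz": 0, "wx": 0, "wy": 0, "wz": 0, "hand": 10}, {"dx": -0.04, "dy": 0, "dz": 0, "wx": 0, "wy": 0, "wz": 0, "hand": 10}, {"dx": -0.04, "dy": 0, "dz": 0, "wx": 0, "wy": 0, "wz": 0, "hand": 10}]'

```text
clock: 7.15
eef_pos: [0.4695, 0.334, 0.0508]
tool_rot: [0.041, 0.999, 0.0, -0.003]
ft_force: [-7.5, 1.9, 2.5]
grip_width: 0.0224
grasp_force: 60.4
```

drive_tool --rows '[{"dx": -0.03, "dy": 0, "dz": 0.01, "wx": 0, "wy": 0, "wz": 0, "hand": 10}, {"dx": -0.03, "dy": 0, "dz": 0.01, "wx": 0, "wy": 0, "wz": 0, "hand": 10}, {"dx": 0, "dy": 0, "dz": 0, "wx": 0, "wy": 0, "wz": 0, "hand": 45}, {"dx": 0, "dy": 0, "dz": 0, "wx": 0, "wy": 0, "wz": 0, "hand": 45}, {"dx": 0, "dy": 0, "dz": 0, "wx": 0, "wy": 0, "wz": 0, "hand": 45}, {"dx": 0, "dy": 0, "dz": -0.6, "wx": 0, "wy": 0, "wz": 0, "hand": 45}, {"dx": 0, "dy": 0, "dz": -1.4, "wx": 0, "wy": 0, "wz": 0, "hand": 45}, {"dx": 0, "dy": 0, "dz": -2.2, "wx": 0, "wy": 0, "wz": 0, "hand": 45}]'

```text
clock: 7.95
eef_pos: [0.4722, 0.3334, 0.1617]
tool_rot: [0.042, 0.999, -0.0, -0.0]
ft_force: [0.5, 0.7, 0.3]
grip_width: 0.0452
grasp_force: 0.0
```

```bash
python3 -c "
from h import *
rows([.42,.15,.16],64.1);rows([.45,-.15,.16],64.1)
# cover bar middle near cover origin, z .004+.046
rows([.5294,-.3211,.13],64.1)
"
```

```text
[0.42, 0.15, 0.16] d [ 0.731 -3.743  0.038] w [-0.01 -0.    4.21]
[0.45, -0.15, 0.16] d [-0.374 -9.671  0.044] w [-0.01 -0.    4.21]
[0.5294, -0.3211, 0.13] d [ -2.246 -12.946   0.646] w [-0.01 -0.    4.21]
```

```bash
python3 -c "
from h import *
im=snap('top','t3.png')
sub=im[195:290,405:510].astype(int); 
w=(sub.min(2)>95).astype(np.uint8); w=cv2.morphologyEx(w,cv2.MORPH_OPEN,np.ones((3,3)))
cs=max(cv2.findContours(w,0,2)[0],key=cv2.contourArea); print(cv2.minAreaRect(cs),cv2.contourArea(cs))
m=np.zeros_like(w); cv2.drawContours(m,[cv2.convexHull(cs)],0,1,-1)
bx=cv2.boxPoints(cv2.minAreaRect(cs))+[405,195];print(bx)
for p in bx: print(onz('top',*p,.018))
d=((sub.max(2)<75)&(m>0)).astype(np.uint8); n,l,st,ce=cv2.connectedComponentsWithStats(d)
for i in range(1,n):
  if st[i,4]>8: print(st[i],ce[i]+[405,195],onz('top',*(ce[i]+[405,195]),.018),onz('top',*(ce[i]+[405,195]),.056))
for nm in('s3',):
  snap('side','s3.png')
c=[.5294,-.3211,-.4521]
rows([.5294,-.3211,.13],-25.9)
r=lambda a,u,v,w,h,k:cv2.resize(a[v:v+h,u:u+w],None,fx=k,fy=k,interpolation=cv2.INTER_CUBIC)
cv2.imwrite('pics/c5.png',np.hstack([r(im[...,::-1],405,195,105,95,3.8),r(cv2.imread('pics/s3.png'),220,165,100,95,3.8)]))
"
```

```text
((54.60198211669922, 44.283287048339844), (67.64850616455078, 43.96354293823242), 25.20112419128418) 2848.5
[[419.63739395 244.77053833]
 [438.35693741 204.99150085]
 [499.5665741  233.79603577]
 [480.84703064 273.57507324]]
[ 0.51665644 -0.22906253  0.018     ]
[ 0.60896754 -0.27473819  0.018     ]
[ 0.54109483 -0.41253158  0.018     ]
[ 0.45021058 -0.36609902  0.018     ]
[32 22  5  6 22] [439.13636364 219.31818182] [ 0.57543852 -0.27549017  0.018     ] [ 0.5699665  -0.26587439  0.056     ]
[38 34  8  6 16] [445.5 232. ] [ 0.54588298 -0.28915022  0.018     ] [ 0.54150839 -0.27902722  0.056     ]
[49 41 15  8 20] [461.65 239.85] [ 0.52754933 -0.32545649  0.018     ] [ 0.5238555  -0.31398539  0.056     ]
[79 45  6  5 24] [486.875      242.20833333] [ 0.52183909 -0.38276446  0.018     ] [ 0.51835729 -0.36916544  0.056     ]
[68 50  6  3 10] [475.1 246.4] [ 0.51232216 -0.35555347  0.018     ] [ 0.50919374 -0.34296483  0.056     ]
[0.5294, -0.3211, 0.13] d [ -2.165 -13.013   0.673] w [ 1.800e-01 -1.000e-02  2.221e+01]
```

View pics/c5.png

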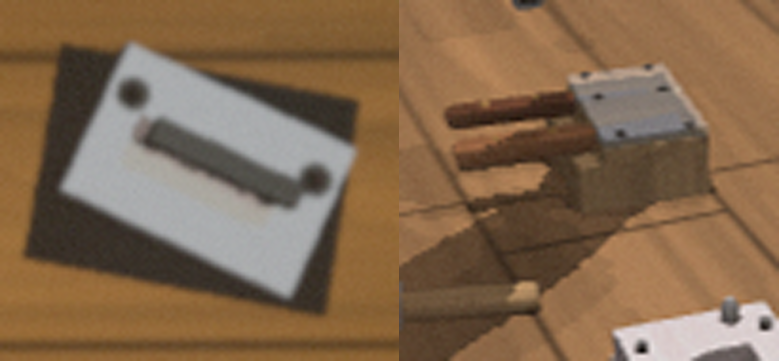

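drive_tool --rows '[{"dx": -2.16, "dy": -13, "dz": 0.67, "wx": 0, "wy": 0, "wz": 22.27, "hand": 50}, {"dx": -2.16, "dy": -13, "dz": 0.67, "wx": 0, "wy": 0, "wz": 22.27, "hand": 50}, {"dx": -2.16, "dy": -13, "dz": 0.67, "wx": 0, "wy": 0, "wz": 22.27, "hand": 50}, {"dx": -2.16, "dy": -13, "dz": 0.67, "wx": 0, "wy": 0, "wz": 22.27, "hand": 50}, {"dx": -2.16, "dy": -13, "dz": 0.67, "wx": 0, "wy": 0, "wz": 22.27, "hand": 50}, {"dx": -2.16, "dy": -13, "dz": 0.67, "wx": 0, "wy": 0, "wz": 22.27, "hand": 50}, {"dx": -2.16, "dy": -13, "dz": 0.67, "wx": 0, "wy": 0, "wz": 22.27, "hand": 50}, {"dx": -2.16, "dy": -13, "dz": 0.67, "wx": 0, "wy": 0, "wz": 22.27, "hand": 50}, {"dx": -2.16, "dy": -13, "dz": 0.67, "wx": 0, "wy": 0, "wz": 22.27, "hand": 50}, {"dx": -2.16, "dy": -13, "dz": 0.67, "wx": 0, "wy": 0, "wz": 22.27, "hand": 50}, {"dx": -2.16, "dy": -13, "dz": 0.67, "wx": 0, "wy": 0, "wz": 22.27, "hand": 50}, {"dx": -2.16, "dy": -13, "dz": 0.67, "wx": 0, "wy": 0, "wz": 22.27, "hand": 50}, {"dx": -2.16, "dy": -13, "dz": 0.67, "wx": 0, "wy": 0, "wz": 22.27, "hand": 50}, {"dx": -2.16, "dy": -13, "dz": 0.67, "wx": 0, "wy": 0, "wz": 22.27, "hand": 50}, {"dx": -2.16, "dy": -13, "dz": 0.67, "wx": 0, "wy": 0, "wz": 22.27, "hand": 50}, {"dx": -2.16, "dy": -13, "dz": 0.67, "wx": 0, "wy": 0, "wz": 22.27, "hand": 50}, {"dx": -2.16, "dy": -13, "dz": 0.67, "wx": 0, "wy": 0, "wz": 22.27, "hand": 50}, {"dx": -2.16, "dy": -13, "dz": 0.67, "wx": 0, "wy": 0, "wz": 22.27, "hand": 50}]'

```text
clock: 9.85
eef_pos: [0.5254, -0.3212, 0.1278]
tool_rot: [0.848, 0.53, 0.0, -0.0]
ft_force: [-0.4, -0.5, -0.8]
grip_width: 0.0501
grasp_force: 0.0
```

```bash
python3 -c "
from h import *
rows([.529,-.3203,.042],-26.2);print(bot.get_obs()['joint_pos'])
"
```

```text
[0.529, -0.3203, 0.042] d [0.048 0.056 1.716] w [ 0.   -0.    0.04]
[-5.48799129e-01  5.35102121e-01  1.39854303e-01  1.17553552e+00
  1.26865489e-04  1.47610175e+00]
```

drive_tool --rows '[{"dx": 0.048, "dy": 0.056, "dz": 0.5, "wx": 0, "wy": 0, "wz": 0.04, "hand": 50}, {"dx": 0.048, "dy": 0.056, "dz": 1.1, "wx": 0, "wy": 0, "wz": 0.04, "hand": 50}, {"dx": 0.048, "dy": 0.056, "dz": 1.5, "wx": 0, "wy": 0, "wz": 0.04, "hand": 50}, {"dx": 0.048, "dy": 0.056, "dz": 1.7, "wx": 0, "wy": 0, "wz": 0.04, "hand": 50}, {"dx": 0.048, "dy": 0.056, "dz": 1.7, "wx": 0, "wy": 0, "wz": 0.04, "hand": 50}, {"dx": 0.048, "dy": 0.056, "dz": 1.7, "wx": 0, "wy": 0, "wz": 0.04, "hand": 5}, {"dx": 0.048, "dy": 0.056, "dz": 1.7, "wx": 0, "wy": 0, "wz": 0.04, "hand": 5}, {"dx": 0.048, "dy": 0.056, "dz": 1.7, "wx": 0, "wy": 0, "wz": 0.04, "hand": 5}, {"dx": 0.048, "dy": 0.056, "dz": 1.7, "wx": 0, "wy": 0, "wz": 0.04, "hand": 5}, {"dx": 0.048, "dy": 0.056, "dz": 1.7, "wx": 0, "wy": 0, "wz": 0.04, "hand": 5}, {"dx": 0.048, "dy": 0.056, "dz": 1.7, "wx": 0, "wy": 0, "wz": 0.04, "hand": 5}]'

```text
clock: 10.95
eef_pos: [0.53, -0.3226, 0.0444]
tool_rot: [0.85, 0.527, 0.001, 0.002]
ft_force: [0.7, 0.2, 5.0]
grip_width: 0.0149
grasp_force: 59.9
```

drive_tool --rows '[{"dx": 0, "dy": 0, "dz": -0.2, "wx": 0, "wy": 0, "wz": 0, "hand": 5}, {"dx": 0, "dy": 0, "dz": -0.6, "wx": 0, "wy": 0, "wz": 0, "hand": 5}, {"dx": 0, "dy": 0, "dz": -1.2, "wx": 0, "wy": 0, "wz": 0, "hand": 5}, {"dx": 0, "dy": 0, "dz": -1.8, "wx": 0, "wy": 0, "wz": 0, "hand": 5}, {"dx": 0, "dy": 0, "dz": -1.8, "wx": 0, "wy": 0, "wz": 0, "hand": 5}]'

```text
clock: 11.45
eef_pos: [0.5305, -0.3234, 0.1364]
tool_rot: [0.85, 0.527, 0.001, 0.003]
ft_force: [1.7, -0.3, -5.0]
grip_width: 0.0146
grasp_force: 59.1
```

```bash
python3 -c "
from h import *
rows([.492,-.0164,.125],-2.4);print(bot.get_obs()['joint_pos'])
"
```

```text
[0.492, -0.0164, 0.125] d [ 5.158 -3.42   0.2  ] w [ 0.07  0.03 -4.8 ]
[-5.47250263e-01  5.34148504e-01  1.61646509e-01  1.19142359e+00
 -2.62547105e-04  1.48395792e+00]
```

drive_tool --rows '[{"dx": 0.3, "dy": -0.2, "dz": 0, "wx": 0, "wy": 0, "wz": -0.3, "hand": 5}, {"dx": 0.8, "dy": -0.5, "dz": 0, "wx": 0, "wy": 0, "wz": -0.8, "hand": 5}, {"dx": 1.4, "dy": -0.9, "dz": 0, "wx": 0, "wy": 0, "wz": -1.4, "hand": 5}, {"dx": 2.0, "dy": -1.3, "dz": 0, "wx": 0, "wy": 0, "wz": -2, "hand": 5}, {"dx": 2.6, "dy": -1.7, "dz": 0, "wx": 0, "wy": 0, "wz": -2.6, "hand": 5}, {"dx": 3.2, "dy": -2.1, "dz": 0, "wx": 0, "wy": 0, "wz": -3.2, "hand": 5}, {"dx": 3.8, "dy": -2.5, "dz": 0, "wx": 0, "wy": 0, "wz": -3.8, "hand": 5}, {"dx": 4.3, "dy": -2.85, "dz": 0, "wx": 0, "wy": 0, "wz": -4.3, "hand": 5}, {"dx": 4.8, "dy": -3.2, "dz": 0, "wx": 0, "wy": 0, "wz": -4.7, "hand": 5}, {"dx": 5.1, "dy": -3.4, "dz": 0.1, "wx": 0, "wy": 0, "wz": -4.8, "hand": 5}, {"dx": 5.16, "dy": -3.42, "dz": 0.2, "wx": 0, "wy": 0, "wz": -4.8, "hand": 5}, {"dx": 5.16, "dy": -3.42, "dz": 0.2, "wx": 0, "wy": 0, "wz": -4.8, "hand": 5}, {"dx": 5.16, "dy": -3.42, "dz": 0.2, "wx": 0, "wy": 0, "wz": -4.8, "hand": 5}]'

```text
clock: 12.75
eef_pos: [0.4893, -0.0155, 0.1214]
tool_rot: [0.722, 0.692, -0.001, -0.001]
ft_force: [-0.4, -0.5, -6.6]
grip_width: 0.0147
grasp_force: 59.2
```

```bash
python3 -c "
from h import *
o=bot.get_obs();print(o['clock'],o['eef_pos'],o['tool_rot'])
a=snap('top','t4.png')[195:295,275:380,::-1];b=snap('side','s4.png')[200:310,250:370,::-1]
A=cv2.resize(a,(525,500),interpolation=cv2.INTER_CUBIC);A=np.clip(A*1.5,0,255).astype(np.uint8)
for i in range(0,105,10): cv2.putText(A,str(275+i),(i*5,12),0,.35,(0,255,255)); A[:4,i*5]=255
for i in range(0,100,10): cv2.putText(A,str(195+i),(0,i*5+4),0,.35,(0,255,255))
B=cv2.resize(b,(275,252));B=np.vstack([B,np.zeros((248,275,3),np.uint8)])
cv2.imwrite('pics/c6.png',np.hstack([A,B]))
# predictions: hole tops for ideal pose at cover underside z0
z0=o['eef_pos'][2]-.0404
c,s=np.cos(-.0416),np.sin(-.0416)
for m in[(.022,.06),(.022,-.06),(.05,.075),(.05,-.075),(-.05,-.075),(-.05,.075)]:
  w=[.4921+c*m[0]-s*m[1],-.0148+s*m[0]+c*m[1],z0+.014]; print(m,proj('top',w))
"
```

```text
12.75 [ 0.4892775  -0.01551332  0.12139076] [ 7.21798984e-01  6.92101721e-01 -1.03918791e-03 -5.94885386e-04]
(0.022, 0.06) [298.65404996 242.25644425]
(0.022, -0.06) [354.87290167 244.32329812]
(0.05, 0.075) [292.23608307 229.00196061]
(0.05, -0.075) [362.29622005 231.53258844]
(-0.05, -0.075) [360.94989909 278.51093654]
(-0.05, 0.075) [290.12122664 275.78842946]
```

View pics/c6.png

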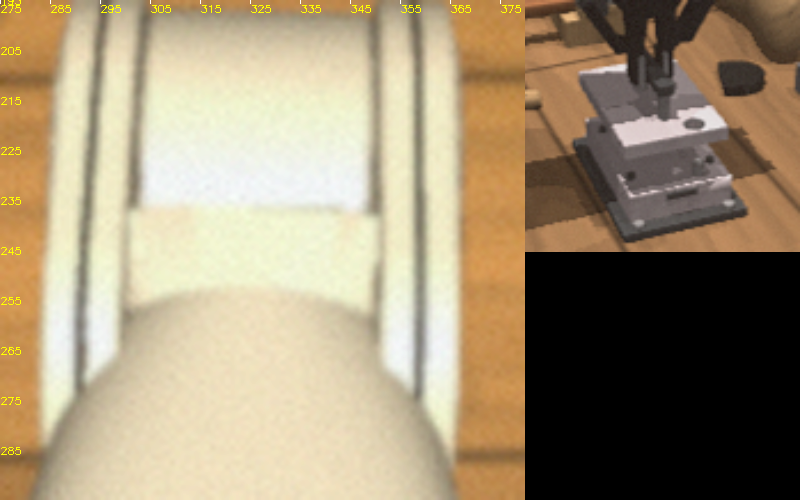

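```bash
python3 -c "
from h import *
im=cv2.imread('pics/s4.png')[222:312,266:366]
A=cv2.resize(im,(800,600),fx=0,fy=0,interpolation=cv2.INTER_CUBIC) if 0 else cv2.resize(im,None,fx=6.6,fy=6.6,interpolation=cv2.INTER_CUBIC)
for i in range(4,100,10): cv2.putText(A,str(266+i),(int(i*6.6)-10,12),0,.4,(0,255,255)); A[14:20,int(i*6.6)]=(0,255,255)
for i in range(8,90,10): cv2.putText(A,str(222+i),(0,int(i*6.6)+4),0,.4,(0,255,255))
cv2.imwrite('pics/c7.png',A);print(A.shape)
def W(x,y,a,m):
  m=np.array(m);c,s=np.cos(a),np.sin(a);return np.stack([x+c*m[:,0]-s*m[:,1],y+s*m[:,0]+c*m[:,1],m[:,2]],1)
z=.1214-.0404
pr=lambda m:np.round(proj('side',W(.4921,-.0148,-.0416,m)),1).tolist()
print('plate',pr([(.062,-.089,.01),(-.062,-.089,.01),(-.062,.089,.01)]))
print('face',pr([(.05,-.075,.04),(-.05,-.075,.04)]),'dowelb top',pr([(.022,-.06,.056)]),'pins',pr([(.04,-.045,.045),(-.04,-.045,.045)]))
pr=lambda m:np.round(proj('side',W(.4893,-.0139,-.0421,m)),1).tolist()
print('cover top',pr([(.05,-.075,z+.014),(-.05,-.075,z+.014),(-.05,.075,z+.014),(.022,-.06,z+.014)]),'bottom',pr([(.05,-.075,z),(-.05,-.075,z)]))
"
```

```text
(594, 660, 3)
plate [[345.7, 290.4], [291.4, 302.7], [268.6, 260.3]]
face [[338.4, 276.6], [294.4, 286.2]] dowelb top [[323.9, 269.4]] pins [[328.9, 268.5], [294.4, 275.7]]
cover top [[337.6, 255.0], [292.3, 264.1], [272.1, 231.1], [322.6, 254.0]] bottom [[337.5, 260.7], [292.4, 269.9]]
```

View pics/c7.png

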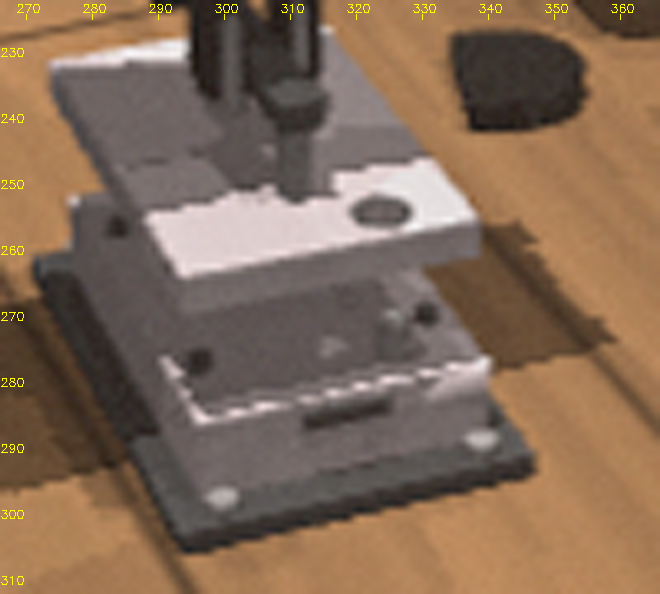

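```bash
python3 -c "
from h import *
q=lambda L:crop(L,266,222,6.6)
z=.081
m=fit('side',[(.062,-.089,.01),(.05,-.075,.04),(-.05,-.075,.04),(.022,-.06,.056),(.04,-.045,.045),(-.04,-.045,.045),(.062,-.089,0),(-.062,-.089,0)],q([(533,455),(488,360),(203,422),(390,315),(427,313),(197,360),(533,470),(188,550)]),[.49,-.015,0])
print(m[0],np.round(m[1],1).tolist())
for z in(.079,.081,.083):
  c=fit('side',[(.05,-.075,z+.014),(-.05,-.075,z+.014),(-.05,.075,z+.014),(.022,-.06,z+.014),(.05,-.075,z),(-.05,-.075,z)],q([(478,222),(183,277),(53,63),(381,211),(478,255),(187,311)]),[.49,-.015,0])
  d=c[0]-m[0];print(z,c[0],d,np.abs(c[1]).mean(),np.round(c[1],1).tolist())
rows([.492,-.0164,.1],-2.4)
"
```

```text
[ 0.49453327 -0.01445885 -0.03052563] [[0.5, -0.8], [0.1, -0.0], [-0.4, 0.4], [0.4, -0.3], [-0.3, -1.0], [0.3, -0.7], [0.4, 0.7], [-1.0, 1.3]]
0.079 [ 0.49336271 -0.01007743 -0.04899943] [-0.00117056  0.00438142 -0.01847379] 0.27044610320169465 [[0.4, -0.5], [-0.1, -0.0], [-0.2, -0.4], [0.2, 0.1], [0.2, 0.1], [-0.5, 0.6]]
0.081 [ 0.49219568 -0.01304902 -0.04977764] [-0.00233759  0.00140983 -0.01925201] 0.32631321971588534 [[0.5, -0.5], [-0.2, 0.0], [-0.3, -0.5], [0.2, 0.1], [0.3, 0.1], [-0.6, 0.6]]
0.083 [ 0.49102903 -0.01602031 -0.05056122] [-0.00350424 -0.00156145 -0.02003559] 0.3845182521325228 [[0.6, -0.5], [-0.3, 0.0], [-0.3, -0.7], [0.3, 0.0], [0.4, 0.1], [-0.7, 0.6]]
[0.492, -0.0164, 0.1] d [-0.01   0.04   0.443] w [-0.01  0.   -0.01]
```

drive_tool --rows '[{"dx": -0.02, "dy": 0.05, "dz": 0.1, "wx": 0, "wy": 0, "wz": 0, "hand": 5}, {"dx": -0.02, "dy": 0.05, "dz": 0.25, "wx": 0, "wy": 0, "wz": 0, "hand": 5}, {"dx": -0.02, "dy": 0.05, "dz": 0.42, "wx": 0, "wy": 0, "wz": 0, "hand": 5}, {"dx": -0.02, "dy": 0.05, "dz": 0.42, "wx": 0, "wy": 0, "wz": 0, "hand": 5}, {"dx": -0.02, "dy": 0.05, "dz": 0.42, "wx": 0, "wy": 0, "wz": 0, "hand": 5}]'

```text
clock: 13.35
eef_pos: [0.4919, -0.016, 0.1009]
tool_rot: [0.722, 0.692, -0.001, -0.001]
ft_force: [-0.1, -0.6, -6.5]
grip_width: 0.0148
grasp_force: 59.2
```

```bash
python3 -c "
from h import *
rows([.492,-.0165,.092],-2.4);print(bot.get_obs()['ft_torque'])
"
```

```text
[0.492, -0.0165, 0.092] d [-0.009  0.002  0.178] w [-0.02  0.    0.01]
[-0.04400757  0.02973211 -0.02439157]
```

drive_tool --rows '[{"dx": -0.01, "dy": 0, "dz": 0.05, "wx": 0, "wy": 0, "wz": 0, "hand": 5}, {"dx": -0.01, "dy": 0, "dz": 0.1, "wx": 0, "wy": 0, "wz": 0, "hand": 5}, {"dx": -0.01, "dy": 0, "dz": 0.15, "wx": 0, "wy": 0, "wz": 0, "hand": 5}, {"dx": -0.01, "dy": 0, "dz": 0.2, "wx": 0, "wy": 0, "wz": 0, "hand": 5}, {"dx": -0.01, "dy": 0, "dz": 0.2, "wx": 0, "wy": 0, "wz": 0, "hand": 5}]'

```text
clock: 13.85
eef_pos: [0.4924, -0.0165, 0.0912]
tool_rot: [0.722, 0.692, -0.0, -0.0]
ft_force: [0.2, -0.0, -7.3]
grip_width: 0.0148
grasp_force: 59.2
```

drive_tool --rows '[{"dx": 0, "dy": 0, "dz": 0.04, "wx": 0, "wy": 0, "wz": 0, "hand": 5}, {"dx": 0, "dy": 0, "dz": 0.08, "wx": 0, "wy": 0, "wz": 0, "hand": 5}, {"dx": 0, "dy": 0, "dz": 0.1, "wx": 0, "wy": 0, "wz": 0, "hand": 5}, {"dx": 0, "dy": 0, "dz": 0.1, "wx": 0, "wy": 0, "wz": 0, "hand": 5}]'

```text
clock: 14.25
eef_pos: [0.4928, -0.0165, 0.0865]
tool_rot: [0.722, 0.692, 0.0, 0.0]
ft_force: [1.6, 1.5, -5.3]
grip_width: 0.0147
grasp_force: 59.2
```

```bash
python3 -c "
from h import *
rows([.492,-.0165,.0804],-2.4);print(bot.get_obs()['ft_torque'])
"
```

```text
[0.492, -0.0165, 0.0804] d [-0.001 -0.016  0.122] w [ 0.01 -0.    0.01]
[ 0.00475811 -0.31350733 -0.08980994]
```

Holes are on the dowels (no resistance). Press on against the pins.

drive_tool --rows '[{"dx": 0, "dy": 0, "dz": 0.04, "wx": 0, "wy": 0, "wz": 0, "hand": 5}, {"dx": 0, "dy": 0, "dz": 0.08, "wx": 0, "wy": 0, "wz": 0, "hand": 5}, {"dx": 0, "dy": 0, "dz": 0.12, "wx": 0, "wy": 0, "wz": 0, "hand": 5}, {"dx": 0, "dy": 0, "dz": 0.12, "wx": 0, "wy": 0, "wz": 0, "hand": 5}, {"dx": 0, "dy": 0, "dz": 0.12, "wx": 0, "wy": 0, "wz": 0, "hand": 5}]'

```text
clock: 14.75
eef_pos: [0.4929, -0.0165, 0.0812]
tool_rot: [0.722, 0.692, 0.0, 0.0]
ft_force: [-1.8, 0.4, 4.9]
grip_width: 0.0148
grasp_force: 60.7
```

```bash
python3 -c "
from h import *
rows([.492,-.0165,.0804],-2.4);print(bot.get_obs()['ft_torque'])
"
```

```text
[0.492, -0.0165, 0.0804] d [-0.001 -0.018  0.017] w [ 0.02 -0.    0.01]
[0.00546516 0.33128264 0.00303288]
```

drive_tool --rows '[{"dx": 0, "dy": 0, "dz": 0.02, "wx": 0, "wy": 0, "wz": 0, "hand": 5}, {"dx": 0, "dy": 0, "dz": 0.04, "wx": 0, "wy": 0, "wz": 0, "hand": 5}, {"dx": 0, "dy": 0, "dz": 0.05, "wx": 0, "wy": 0, "wz": 0, "hand": 5}, {"dx": 0, "dy": 0, "dz": 0.05, "wx": 0, "wy": 0, "wz": 0, "hand": 5}, {"dx": 0, "dy": 0, "dz": 0.05, "wx": 0, "wy": 0, "wz": 0, "hand": 5}]'

```text
clock: 15.25
eef_pos: [0.4929, -0.0165, 0.0803]
tool_rot: [0.722, 0.692, 0.001, 0.001]
ft_force: [-6.1, 0.4, 16.4]
grip_width: 0.0151
grasp_force: 62.3
```

drive_tool --rows '[{"dx": 0, "dy": -0.015, "dz": 0.01, "wx": 0, "wy": 0, "wz": 0, "hand": 5}, {"dx": 0, "dy": -0.025, "dz": 0.03, "wx": 0, "wy": 0, "wz": 0, "hand": 5}, {"dx": 0, "dy": -0.025, "dz": 0.03, "wx": 0, "wy": 0, "wz": 0, "hand": 5}, {"dx": 0, "dy": -0.025, "dz": 0.03, "wx": 0, "wy": 0, "wz": 0, "hand": 5}]'

```text
clock: 15.65
eef_pos: [0.4929, -0.0165, 0.0803]
tool_rot: [0.722, 0.692, 0.002, 0.002]
ft_force: [-7.4, -0.0, 23.8]
grip_width: 0.0149
grasp_force: 63.2
```

```bash
python3 -c "
from h import *
o=bot.get_obs();print(o['ft_torque'],o['tool_rot'],o['eef_pos'])
"
```

```text
[ 0.00805084  1.42663693 -0.03390871] [0.72156786 0.69233869 0.00182221 0.0019077 ] [ 0.49292217 -0.01652106  0.08026747]
```

drive_tool --rows '[{"dx": 0, "dy": -0.02, "dz": 0, "wx": 0, "wy": 0, "wz": 0, "hand": 5}, {"dx": 0, "dy": -0.04, "dz": 0, "wx": 0, "wy": 0, "wz": 0, "hand": 5}, {"dx": 0, "dy": -0.04, "dz": 0, "wx": 0, "wy": 0, "wz": 0, "hand": 5}, {"dx": 0, "dy": -0.04, "dz": 0, "wx": 0, "wy": 0, "wz": 0, "hand": 5}]'

```text
clock: 16.05
eef_pos: [0.4929, -0.0165, 0.0803]
tool_rot: [0.722, 0.692, 0.003, 0.003]
ft_force: [-1.7, 0.4, 19.9]
grip_width: 0.0148
grasp_force: 62.6
```

```bash
python3 -c "
from h import *
o=bot.get_obs();print(o['ft_torque'],o['tool_rot'],o['eef_pos']);rows([.4929,-.0165,.0803],-2.4)
im=snap('side','s6.png');snap('top','t6.png')
A=cv2.resize(im[222:312,256:366,::-1],None,fx=6.6,fy=6.6,interpolation=cv2.INTER_CUBIC)
cv2.imwrite('pics/c8.png',A)
"
```

```text
[ 0.0205227   0.50624376 -0.03450443] [0.72155338 0.69234442 0.00310474 0.00320697] [ 0.49290229 -0.01648518  0.08026635]
[0.4929, -0.0165, 0.0803] d [-0.    -0.    -0.001] w [ 0.1  -0.    0.01]
```

View pics/c8.png

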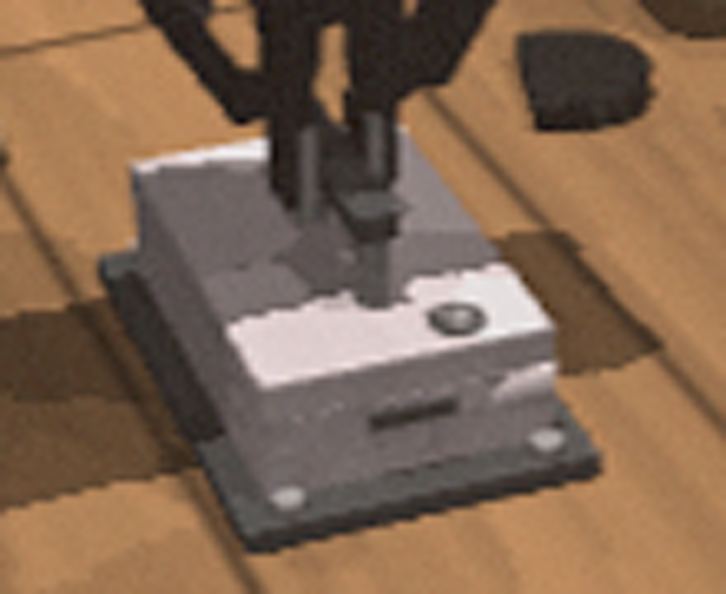

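drive_tool --rows '[{"dx": 0, "dy": 0, "dz": 0.02, "wx": 0.05, "wy": 0, "wz": 0, "hand": 5}, {"dx": 0, "dy": 0, "dz": 0.03, "wx": 0.09, "wy": 0, "wz": 0, "hand": 5}, {"dx": 0, "dy": 0, "dz": 0.03, "wx": 0.09, "wy": 0, "wz": 0, "hand": 5}, {"dx": 0, "dy": 0, "dz": 0.03, "wx": 0.09, "wy": 0, "wz": 0, "hand": 5}, {"dx": 0, "dy": 0, "dz": 0.03, "wx": 0.09, "wy": 0, "wz": 0, "hand": 5}, {"dx": 0, "dy": 0, "dz": 0.03, "wx": 0.09, "wy": 0, "wz": 0, "hand": 5}]'

```text
clock: 16.75
eef_pos: [0.4929, -0.0165, 0.0803]
tool_rot: [0.722, 0.692, 0.001, 0.001]
ft_force: [-5.9, -0.2, 28.7]
grip_width: 0.0149
grasp_force: 64.0
```

```bash
python3 -c "
from h import *
o=bot.get_obs();print(o['ft_force'],o['ft_torque'],o['tool_rot'],o['eef_pos'],np.abs(o['joint_vel']).max())
"
```

```text
[-5.87070519 -0.15816818 28.73528242] [ 0.0488714   1.20388959 -0.08504066] [7.21566610e-01 6.92344333e-01 6.85882659e-04 6.93095592e-04] [ 0.49292294 -0.01649825  0.08026587] 0.0015340788226050868
```

```bash
python3 -c "
from workcell import bot
print(bot.job_done())"
```

```text
the job is handed in; nothing more can be done
None
```

The scraper is in the block's wide slot with its handle against the block and released. The upper half is on both dowels and held shut by the bar at about 29 N, judging by the force and height readings and the last picture. The job was handed in at about 17 s; no verdict came back.

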